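Load a laminate panel into the UV post-cure cabinet and switch the lamps on

ROBOT

A 7-joint arm with a two-finger parallel gripper is mounted at the origin on the work surface. World frame = base frame: x ahead of the robot, y to its left, z up, the work surface at z = 0. Lengths are in mm, angles in rad, forces in N, time in s.
With the tool pointing down it reaches from about 425 to 925 mm from the base axis. Payload 6.8 kg.
Tool frame: the origin (TCP) lies at the very end of the fingers, on their centre line; the grasp point (between the pads) lies 19 mm behind it; x points along the fingers, y is the direction in which the jaws open and shut, and the axes are right-handed (so a half turn about x gives the same grasp; the last joint's range is limited). The gripper opens to 85 mm and grips with 20 to 120 N. Pads are 22 mm wide; open, the fingers measure 114 mm over their backs; the gripper's body (76 mm by 85 mm) begins 54 mm behind the grasp point. The pads swing forward as they close: fully open they stand 13 mm farther back than shut.
Start: joints at [1.195, 0.477, 0.022, 1.555, -0.011, 1.109, -0.083], TCP at [178.621, -650.955, 192.108] pointing down, gripper open.
Joint ranges: [-2.96, 2.96], [-0.34, 2.1], [-1.41, 1.46], [0.24, 2.44], [-1.37, 4.51], [0.17, 1.92], [-2.96, 2.96]. Speed limits (rad/s): [2.39, 2.39, 3.14, 3.14, 3.14, 3.14, 3.14].

INTERFACE

Orientations are given as [roll, pitch, yaw] about the fixed x, y, z axes, in that order (R = Rz(yaw) Ry(pitch) Rx(roll)).
In Python, from station import robot gives the robot as it stands. The module is installed in compiled form; this text tells all that it offers.
- The arm moves only by the tool drive_tool, never from a script. Its argument "plan" is a list of rows, each an object of numbers: "tx", "ty", "tz": the shift along the world's x, y, z in mm; "rx", "ry", "rz": the turn, a rotation vector about the world's x, y, z in rad; "grip": the opening, from 0 (shut) to 1 (fully open). A call has 1 to 10 rows; each row is the pose to reach, as a shift and turn from the pose commanded when the call began; what a row does not reach only later rows make up. A row lasts 1/10 s, in which the tool goes at most 50 mm and 8.59 degrees, less where a joint would pass 70% of its speed; a pose out of reach is approached as far as the arm can. A call with a gripper value outside its range is refused whole. The fingers move at their own pace and stop on an object; "squeeze" is the grip in N (left out, the last holds). Time passes only in rows, so rows that repeat a pose let the fingers close. It gives the time, the measured TCP pose, the force and the opening at its end, in the units of the state.
- robot.state(): the state, without advancing time (a new reading comes with each control period).
- robot.snapshot(name): name is "side" or "top" or "wrist"; returns a dict with "img" (400x640x3 uint8, red, green, blue), "intrinsics" (3x3 intrinsics, pixels), "R" (3x3) and "t" (3): a world point X has camera coordinates R X + t; the wrist camera has in their place "tool_from_camera" (4x4, takes a point from camera to tool coordinates, whose origin is the TCP and whose axes are the tool frame's). Camera axes: x right, y down, z forward; pixel columns grow to the right and rows downward; lengths in mm; the calibration is good to about 2 mm. A picture is of the moment at which its call begins: read the wrist's pose just before it. There is no depth.
- robot.close_job(): hands the job in, once; it reports no verdict.
The state is a dict: "time": time; "qpos": joint angles; "joint_velocities": joint speeds; "joint_torque": joint torques, N m; "eef_pos": TCP position; "tcp_rot": TCP orientation; "force": force on the tool from outside, world axes, zero at the start; "wrist_torque": the same for the moment, N m; "width": finger opening in mm.
Only numpy, scipy, OpenCV 4.12 (cv2) and the standard library are available. Lean on these libraries where they do the work, as an engineer would, in place of code of your own. Each camera call takes 0.05 s, during which the arm holds its last target. There are 200 camera calls.

TASK

Post-cure the shortest of the three laminate panels in the rack. It stands on edge there: take it out, lay it down flat on the cardboard sheet and let go, then pick it up again lying flat and set it down flat on the bed of the open drawer, without ever standing it or tipping it over in the drawer. Push the drawer fully shut, and only then switch the lamps on by pressing in the near half of the larger rocker switch; leave the small switch, the other panels and everything else on the bench as they are.

Things in the scene. Friction and masses are not known exactly. Their poses are not given: they have to be found in the camera images.
- panel_short: the panel to cure: flat rigid glass-fibre laminate, sand-coloured, 110 long x 50 wide x 12 mm thick, about 0.13 kg, standing on one long edge in one of the rack's three slots (which one varies). Axes: x along its length, y through its thickness, z across its width (up as it stands in the rack). Origin at the middle of the long edge it stands on at the start. Standing on edge on a level surface it stays up; leant or nudged well over, it falls flat
- panel_short_centre (a point): centre of the short panel (25 mm from either long edge, 6 mm from either face); axes as the panel's
- panel_mid: like panel_short but 150 mm long, in another slot of the rack; stays there
- panel_long: like panel_short but 185 mm long, in another slot of the rack; stays there
- rack: fixed metal rack on the left: base plate 100 (x) x 156 (y) x 8 mm, three slots side by side at 50 mm spacing along its y. Each slot is a pair of fins 90 mm long (along x) reaching 34 mm above the bench, 15 mm apart, open at both ends; a panel stands on the base plate between them, 8 mm above the bench, so that its upper 24 mm stand free above the fins and its ends stick out. Origin under its centre
- card: fixed sheet of corrugated cardboard lying on the bench between rack and drawer, 220 (x) x 160 (y) x 5 mm thick. Origin at the centre of its underside
- uv_cabinet: fixed light grey UV post-cure cabinet, 260 deep (x) x 300 wide (y), console shape: upright front 105 mm high at x = -130 mm, then a fascia rising to the rear at 25 degrees to 161 mm height at x = -10 mm, then a lamp housing 200 mm high. Its drawer is in the front; on the fascia, from robot's left to right when facing it: large rocker switch (y = +75 mm), small rocker switch (y = -5 mm), fixed timer knob (y = -85 mm). Origin at the centre of its underside, front facing -x
- uv_drawer (a joint): how far the drawer is open, m: 0 fully shut, 0.17 fully open; opens along the cabinet's -x. Runs with about 2 N of friction, stays where it is left, no catch. Starts 0.145 or more open
- drawer_bed (a point): centre of the top of the drawer's bed, a flat plate 150 (x) x 200 mm (y) 20 mm above the bench, between walls that rise 20 mm above the bed; moves with the drawer, axes as the cabinet's. The front panel is 236 wide, reaches from 12 to 80 mm above the bench, its inner face 80 mm and its outer face 92 mm before this point (-x). When open by q the bed's centre lies q - 0.08 m before the cabinet's front face, and above the open part nothing hangs over
- drawer_lip (a point): middle of the front edge of the pull lip, a ledge 140 mm wide (y), 6 mm thick, at the top of the drawer's front panel, sticking out 13 mm before it, its centre 77 mm above the bench; a good place to push, towards the cabinet's +x
- lamp_switch (a joint): large black rocker switch, 50 mm long (up the fascia) x 30 mm wide, rad: 0 off (starts so: the near, lower half stands proud, its face nearly level, its end about 13 mm off the fascia), 0.36 on (near half pressed in). Over-centre: it springs back if let go before about 0.18 and snaps over beyond it. Takes about 5 to 7 N straight down on the near half; the near half sinks about 6 mm
- lamp_switch_near (a point): point on the face of the large rocker's near half, where to press, straight down; moves with the rocker. About 140 mm above the bench when off
- fan_switch (a joint): small black rocker switch, 28 x 15 mm, 80 mm beside the large one; 0 off (starts so), 0.36 on; to be left off
- solvent_bottle: closed white solvent bottle with a cap, 72 mm across, 225 tall, standing behind the cardboard; origin under its centre
- paper_cup: empty paper cup, 72 mm across, 90 tall, standing near the bottle; origin under its centre
- resin_jar: small amber jar with black lid, 52 mm across, 65 tall, standing between the cabinet and the cup; origin under its centre
- hardener_can: metal can, 74 mm across, 110 tall, standing to the right of the drawer; origin under its centre
- tape_measure: tape measure, about 95 x 42 x 58 mm, standing at the right front, beside the drawer; origin under its centre
- scraper: spatula, 200 mm long, lying flat at the left front; origin under its middle
Not all that is in view belongs to the job. Leave any orange or red look-alike of the panel_short alone.

How it is judged:
By the outcome, as a careful person would: the job done as asked, in the order asked, and still so for the second after the job is handed in, with the robot touching nothing.
It also fails if it takes over 67 s, if anything falls off the work surface, if the arm or the gripper's body presses on something with over 40 N, if the wrist force passes 120 N, or if a joint passes its speed limit or range.

## Working session

There is one attempt and no reset: what is moved stays moved. The work goes in short steps, Python scripts to look and compute and a tool call to move; the robot and the scene stay as the last step left them, time stands still between calls to the robot, and variables do not carry over. Pictures are saved under pics/ and viewed, about 8 in all and at most 12, crops included, and the job is handed in when it is done.

Besides the shell and the picture viewer there is one more tool, called as name([rows], argument=value, ...), one row to a line, values as JSON. drive_tool: Moves the arm, as the interface text tells. Its arguments: {"type":"object","properties":{"plan":{"type":"array"},"squeeze":{"type":"number"}},"required":["plan"]}

```bash
mkdir -p pics; cat > h.py <<'E'
import numpy as np, cv2
from station import robot
def snap(name,fn=None):
    s=robot.state(); d=robot.snapshot(name); d['s']=s
    if fn: cv2.imwrite('pics/'+fn,d['img'][:,:,::-1])
    np.savez('pics/'+(fn or name)+'.npz',img=d['img'],K=d['intrinsics'],**({'R':d['R'],'t':d['t']} if 'R' in d else {'T':d['tool_from_camera'],'p':s['eef_pos'],'r':s['tcp_rot']}))
    return d
def ray(f,u,v,z):
    d=np.load('pics/'+f+'.npz')
    c=np.linalg.inv(d['K'])@[u,v,1]
    if 'R' in d: o=-d['R'].T@d['t']; w=d['R'].T@c
    else:
        from scipy.spatial.transform import Rotation as Ro
        Rw=Ro.from_euler('xyz',d['r']).as_matrix(); T=d['T']
        o=Rw@T[:3,3]+d['p']; w=Rw@T[:3,:3]@c
    return np.round(o+w*(z-o[2])/w[2],1)
E
python3 - <<'E'
from h import *
for n in ('top','side'): 
    d=snap(n,n+'0.png'); print(n,-d['R'].T@d['t'],d['R'][2])
print(robot.state())
E
```

```text
top [ 178.66840883  -11.38627022 1462.26195045] [ 0.21995422 -0.0250165  -0.97518937]
side [-33.95735807 686.55415047 970.9996541 ] [ 0.43180342 -0.57744928 -0.69289114]
{'time': 0.1, 'qpos': array([ 1.194914  ,  0.47770563,  0.02235211,  1.55634606, -0.01150408,
        1.10929869, -0.08309253]), 'joint_velocities': array([ 4.46435481e-04, -2.27902164e-03,  9.49938363e-04, -2.56635178e-03,
        6.52279690e-04,  7.51905205e-06, -1.20679262e-03]), 'joint_torque': array([ 3.85432650e-03, -5.97766256e+01,  1.61329396e+00, -2.81959677e+01,
        1.28508668e-02,  4.91521045e-03, -1.36455242e-05]), 'eef_pos': array([ 178.42397579, -650.37535737,  191.23384528]), 'tcp_rot': array([-1.49791627,  1.56916688,  1.91147606]), 'force': array([-0.54384297, -0.70250881,  0.35331788]), 'wrist_torque': array([-0.0497541 ,  0.02195133, -0.01474077]), 'width': 85.32475578092601}
```

```bash
ls pics
```

```text
side0.png
side0.png.npz
top0.png
top0.png.npz
```

View pics/top0.png

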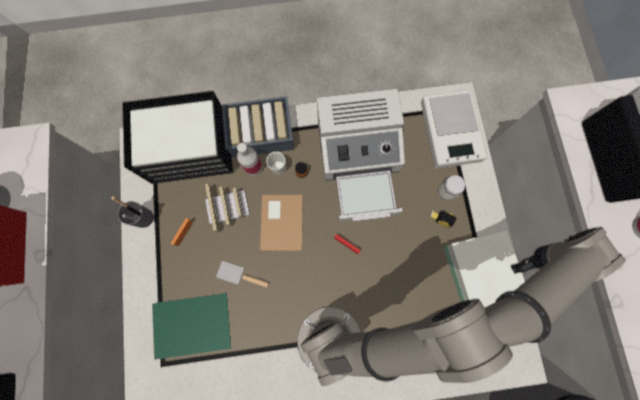

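View pics/side0.png

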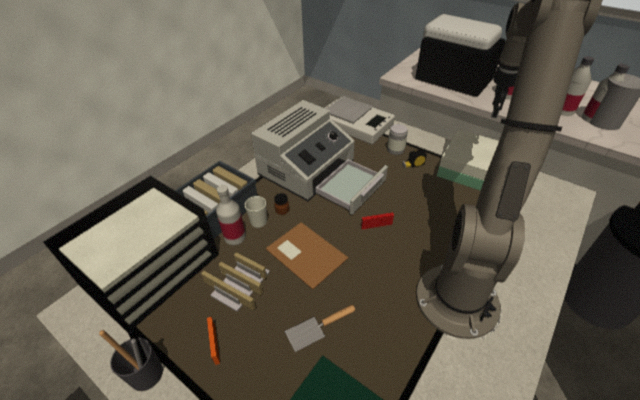

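The top view shows the rack at about (227,206), the card at (281,222), the drawer at (366,196) and the large rocker at (343,153). I'll enlarge the parts that matter.

```bash
python3 - <<'E'
import cv2,numpy as np
a=cv2.imread('pics/top0.png')
# crop region x195..415, y85..255 scale
c=a[125:260,195:415]; c=cv2.convertScaleAbs(cv2.resize(c,None,fx=3.6,fy=3.6,interpolation=cv2.INTER_CUBIC),alpha=1.3)
for x in range(200,415,20): cv2.putText(c,str(x),(int((x-195)*3.6),10),0,.35,(0,255,0));cv2.line(c,(int((x+.5-195)*3.6),12),(int((x+.5-195)*3.6),18),(0,255,0))
for y in range(130,260,20): cv2.putText(c,str(y)+'-',(0,int((y+.5-125)*3.6)+4),0,.35,(0,255,0))
cv2.imwrite('pics/c1.png',c)
E
```

```text
(no output)
```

View pics/c1.png

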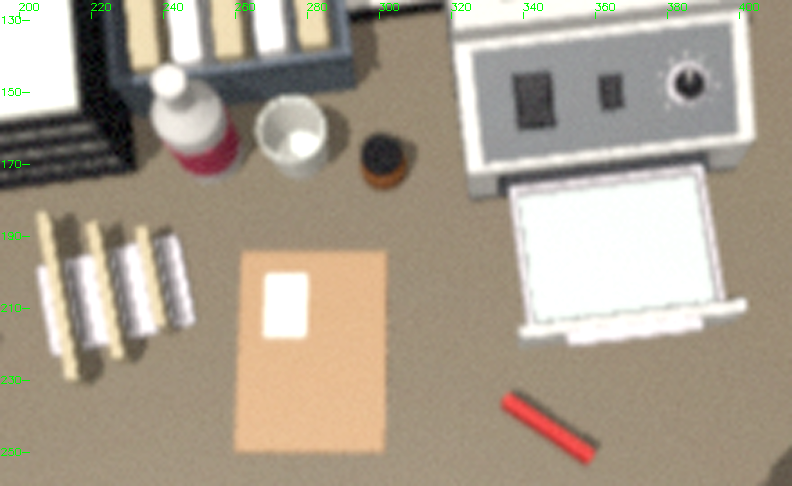

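The crop shows three sand panels of 167, 137 and 98 crop px. Their ratio matches 185:150:110, so the rightmost one, (142,228)–(158,325), is the short panel. Now converting the points to world coordinates.

```bash
python3 - <<'E'
from h import *
P={'short':[(142,228,58),(158,325,58)],'mid':[(92,222,58),(118,357,58)],'long':[(43,213,58),(70,378,58)],
'card':[(240,252,5),(386,252,5),(234,451,5),(384,451,5)],'label':[(285,306,5)],
'lip ends':[(568,345,80),(703,329,80)],'front panel ends':[(520,333,80),(745,305,80)],'drawer wall top back L/R, ':[(511,186,40),(703,166,40)],
'cab front edge':[(470,172,105),(753,137,105)],'switch near end L,R':[(521,129,140),(554,127,140)],'switch far':[(514,74,155),(549,71,155)],'red':[(508,400,10),(590,460,10)],'bottle':[(170,80,225)],'cup':[(291,135,90)],'jar':[(382,155,65)]}
for k,l in P.items():
    print(k,[list(ray('top0.png',195+x/3.6-.5,125+y/3.6-.5,z)) for x,y,z in l])
E
```

```text
short [[np.float64(605.5), np.float64(284.9), np.float64(58.0)], [np.float64(497.9), np.float64(277.3), np.float64(58.0)]]
mid [[np.float64(619.6), np.float64(337.4), np.float64(58.0)], [np.float64(469.7), np.float64(321.8), np.float64(58.0)]]
long [[np.float64(636.9), np.float64(388.7), np.float64(58.0)], [np.float64(454.5), np.float64(373.2), np.float64(58.0)]]
card [[np.float64(579.2), np.float64(191.3), np.float64(5.0)], [np.float64(556.8), np.float64(31.7), np.float64(5.0)], [np.float64(362.0), np.float64(219.9), np.float64(5.0)], [np.float64(339.8), np.float64(61.2), np.float64(5.0)]]
label [[np.float64(511.7), np.float64(148.7), np.float64(5.0)]]
lip ends [[np.float64(413.3), np.float64(-143.7), np.float64(80.0)], [np.float64(410.5), np.float64(-284.1), np.float64(80.0)]]
front panel ends [[np.float64(432.6), np.float64(-96.7), np.float64(80.0)], [np.float64(429.4), np.float64(-331.6), np.float64(80.0)]]
drawer wall top back L/R,  [[np.float64(602.2), np.float64(-113.3), np.float64(40.0)], [np.float64(595.5), np.float64(-323.9), np.float64(40.0)]]
cab front edge [[np.float64(603.8), np.float64(-68.6), np.float64(105.0)], [np.float64(600.4), np.float64(-366.9), np.float64(105.0)]]
switch near end L,R [[np.float64(631.0), np.float64(-125.1), np.float64(140.0)], [np.float64(628.4), np.float64(-158.7), np.float64(140.0)]]
switch far [[np.float64(685.3), np.float64(-125.4), np.float64(155.0)], [np.float64(683.5), np.float64(-161.2), np.float64(155.0)]]
red [[np.float64(375.0), np.float64(-77.5), np.float64(10.0)], [np.float64(299.5), np.float64(-154.4), np.float64(10.0)]]
bottle [[np.float64(698.5), np.float64(210.2), np.float64(225.0)]]
cup [[np.float64(675.6), np.float64(112.9), np.float64(90.0)]]
jar [[np.float64(648.5), np.float64(20.7), np.float64(65.0)]]
```

```bash
cat >> h.py <<'E'
from scipy.spatial.transform import Rotation as Ro
def st():
    s=robot.state(); M=Ro.from_euler('xyz',s['tcp_rot']).as_matrix()
    print('t',round(s['time'],2),'p',np.round(s['eef_pos'],1),'w',round(s['width'],1),'F',np.round(s['force'],1),'\nx',np.round(M[:,0],3),'y',np.round(M[:,1],3),'q',np.round(s['qpos'],2)); return s,M
E
python3 -c "
from h import *;st()"
```

```text
t 0.1 p [ 178.4 -650.4  191.2] w 85.3 F [-0.5 -0.7  0.4] 
x [-0.001  0.002 -1.   ] y [ 0.265 -0.964 -0.002] q [ 1.19  0.48  0.02  1.56 -0.01  1.11 -0.08]
```

drive_tool([
  {"tx":20,"tz":50},
  {"tx":60,"ty":40,"tz":90},
  {"tx":110,"ty":80,"tz":120},
  {"tx":150,"ty":120,"tz":140},
  {"tx":190,"ty":160,"tz":140},
  {"tx":230,"ty":200,"tz":140},
  {"tx":260,"ty":240,"tz":140},
  {"tx":290,"ty":285,"tz":140},
  {"tx":310,"ty":330,"tz":140},
  {"tx":330,"ty":380,"tz":140},
])

```text
$.plan[0]: bad value
```

drive_tool([
  {"tx":20,"ty":0,"tz":50,"rx":0,"ry":0,"rz":0,"grip":1},
  {"tx":60,"ty":40,"tz":90,"rx":0,"ry":0,"rz":0,"grip":1},
  {"tx":110,"ty":80,"tz":120,"rx":0,"ry":0,"rz":0,"grip":1},
  {"tx":150,"ty":120,"tz":140,"rx":0,"ry":0,"rz":0,"grip":1},
  {"tx":190,"ty":160,"tz":140,"rx":0,"ry":0,"rz":0,"grip":1},
  {"tx":230,"ty":200,"tz":140,"rx":0,"ry":0,"rz":0,"grip":1},
  {"tx":260,"ty":240,"tz":140,"rx":0,"ry":0,"rz":0,"grip":1},
  {"tx":290,"ty":285,"tz":140,"rx":0,"ry":0,"rz":0,"grip":1},
  {"tx":310,"ty":330,"tz":140,"rx":0,"ry":0,"rz":0,"grip":1},
  {"tx":330,"ty":380,"tz":140,"rx":0,"ry":0,"rz":0,"grip":1},
])

```text
time: 1.1
eef_pos: [478.5, -329.1, 331.1]
tcp_rot: [-0.911, 1.57, 2.499]
force: [1.2, 0.7, 0.7]
width: 85.0
```

drive_tool([
  {"tx":10,"ty":50,"tz":0,"rx":0,"ry":0,"rz":-0.02,"grip":0.8},
  {"tx":20,"ty":100,"tz":0,"rx":0,"ry":0,"rz":-0.04,"grip":0.6},
  {"tx":30,"ty":150,"tz":0,"rx":0,"ry":0,"rz":-0.06,"grip":0.4},
  {"tx":40,"ty":200,"tz":0,"rx":0,"ry":0,"rz":-0.08,"grip":0.4},
  {"tx":44,"ty":250,"tz":0,"rx":0,"ry":0,"rz":-0.1,"grip":0.4},
  {"tx":44,"ty":300,"tz":0,"rx":0,"ry":0,"rz":-0.12,"grip":0.4},
  {"tx":44,"ty":350,"tz":0,"rx":0,"ry":0,"rz":-0.14,"grip":0.4},
  {"tx":44,"ty":400,"tz":0,"rx":0,"ry":0,"rz":-0.16,"grip":0.4},
  {"tx":44,"ty":450,"tz":0,"rx":0,"ry":0,"rz":-0.18,"grip":0.4},
  {"tx":44,"ty":500,"tz":0,"rx":0,"ry":0,"rz":-0.183,"grip":0.4},
])

```text
time: 2.1
eef_pos: [521.0, 166.6, 331.3]
tcp_rot: [1.126, 1.57, -1.931]
force: [0.8, 0.4, 0.1]
width: 34.4
```

drive_tool([
  {"tx":0,"ty":50,"tz":-30,"rx":0,"ry":0,"rz":0,"grip":0.4},
  {"tx":0,"ty":52,"tz":-70,"rx":0,"ry":0,"rz":0,"grip":0.4},
  {"tx":0,"ty":52,"tz":-120,"rx":0,"ry":0,"rz":0,"grip":0.4},
  {"tx":0,"ty":52,"tz":-130,"rx":0,"ry":0,"rz":0,"grip":0.4},
  {"tx":0,"ty":52,"tz":-130,"rx":0,"ry":0,"rz":0,"grip":0.4},
])

```text
time: 2.6
eef_pos: [520.6, 215.8, 200.2]
tcp_rot: [0.347, 1.567, -2.71]
force: [0.9, 0.4, 0.3]
width: 34.3
```

```bash
python3 -c "
from h import *;snap('wrist','w1.png');st();print(np.round(np.load('pics/w1.png.npz')['T'],2))"
```

```text
t 2.65 p [522.1 216.6 202.4] w 33.8 F [ 0.7 -0.   0.3] 
x [ 0.  0. -1.] y [ 0.084 -0.996 -0.   ] q [-0.09  0.33 -0.52  1.78  0.19  1.07 -2.16]
[[ 0.000e+00 -3.100e-01  9.500e-01 -1.821e+02]
 [ 1.000e+00 -0.000e+00 -0.000e+00  1.000e-02]
 [ 0.000e+00  9.500e-01  3.100e-01 -8.056e+01]
 [ 0.000e+00  0.000e+00  0.000e+00  1.000e+00]]
```

View pics/w1.png

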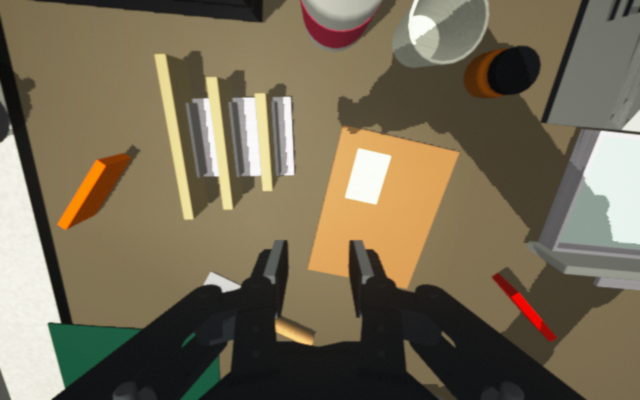

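The wrist view shows the short panel's top edge running from about (261,94) to (267,190). The card corners are at (343,127), (459,152), (410,290) and (308,270).

```bash
python3 -c "
from h import *
for u,v,z in [(261,94.5,58),(267,190,58),(212,77,58),(228,209,58),(343,127,5),(459,152,5),(410,290,5),(308,270,5),(599,270,80),(535,243,80)]: print(u,v,ray('w1.png',u,v,z))"
```

```text
261 94.5 [605.4 284.5  58. ]
267 190 [498.4 275.2  58. ]
212 77 [618.5 336.4  58. ]
228 209 [470.1 322.1  58. ]
343 127 [575.2 187.8   5. ]
459 152 [555.9  29.9   5. ]
410 290 [335.3  54.6   5. ]
308 270 [358.2 217.6   5. ]
599 270 [ 436.3 -138.7   80. ]
535 243 [466. -48.  80.]
```

drive_tool([
  {"tx":15,"ty":35,"tz":-20,"rx":0,"ry":0,"rz":0,"grip":0.4},
  {"tx":30,"ty":63.5,"tz":-50,"rx":0,"ry":0,"rz":0,"grip":0.4},
  {"tx":30,"ty":63.5,"tz":-95,"rx":0,"ry":0,"rz":0,"grip":0.4},
  {"tx":30,"ty":63.5,"tz":-130,"rx":0,"ry":0,"rz":0,"grip":0.4},
  {"tx":30,"ty":63.5,"tz":-150,"rx":0,"ry":0,"rz":0,"grip":0.4},
  {"tx":30,"ty":63.5,"tz":-163,"rx":0,"ry":0,"rz":0,"grip":0.4},
  {"tx":30,"ty":63.5,"tz":-163,"rx":0,"ry":0,"rz":0,"grip":0.4},
])

```text
time: 3.35
eef_pos: [552.6, 280.2, 39.1]
tcp_rot: [-3.13, 1.57, 0.095]
force: [-0.1, 0.5, -0.2]
width: 34.2
```

drive_tool([
  {"tx":0,"ty":0,"tz":0,"rx":0,"ry":0,"rz":0,"grip":0.0},
  {"tx":0,"ty":0,"tz":0,"rx":0,"ry":0,"rz":0,"grip":0.0},
  {"tx":0,"ty":0,"tz":0,"rx":0,"ry":0,"rz":0,"grip":0.0},
  {"tx":0,"ty":0,"tz":0,"rx":0,"ry":0,"rz":0,"grip":0.0},
  {"tx":0,"ty":0,"tz":0,"rx":0,"ry":0,"rz":0,"grip":0.0},
], squeeze=60)

```text
time: 3.85
eef_pos: [551.8, 280.4, 39.0]
tcp_rot: [-2.951, 1.57, 0.276]
force: [0.5, -0.0, -0.2]
width: 0.2
```

Width 0.2 means the fingers shut on nothing. I need a look.

```bash
python3 -c "
from h import *;snap('wrist','w2.png');d=snap('side','s2.png');st()
a=cv2.imread('pics/w2.png')[40:340,120:520];b=cv2.imread('pics/s2.png')[200:350,150:350]
cv2.imwrite('pics/c2.png',np.hstack([cv2.resize(a,(400,300)),cv2.resize(b,(400,300),interpolation=cv2.INTER_CUBIC)]))"
```

```text
t 3.95 p [551.6 280.4  38.7] w 0.3 F [ 0.6 -0.5  0.7] 
x [ 0.  0. -1.] y [ 0.085 -0.996 -0.   ] q [-0.24  0.6  -0.45  1.79  0.35  0.83 -2.34]
```

View pics/c2.png

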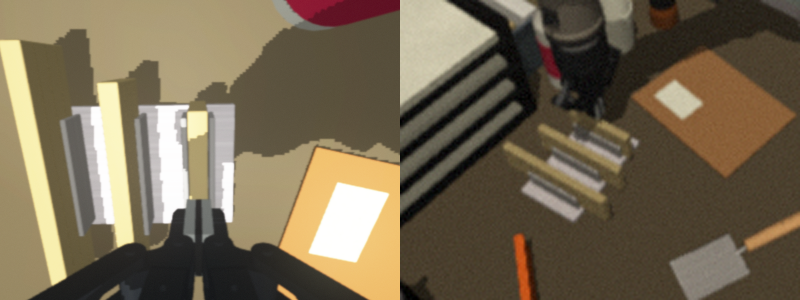

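```bash
python3 -c "
from h import *
a=cv2.imread('pics/w2.png')[130:310,240:400]
b=cv2.imread('pics/s2.png')[225:315,240:330]
cv2.imwrite('pics/c3.png',np.hstack([cv2.resize(a,(400,450),interpolation=cv2.INTER_CUBIC),cv2.convertScaleAbs(cv2.resize(b,(400,450),interpolation=cv2.INTER_CUBIC),alpha=1.5)]))"
```

```text
(no output)
```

View pics/c3.png

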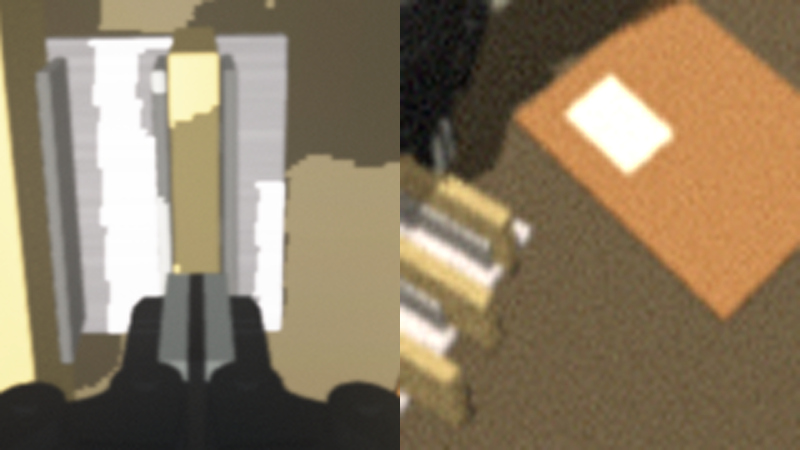

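```bash
python3 -c "
from h import *
s,M=st()
d=np.load('pics/s2.png.npz'); 
def pr(X): c=d['R']@X+d['t']; p=d['K']@c; return np.round(p[:2]/p[2],1)
p=s['eef_pos']
for z in (38.7,58,65,80): print('side',z,pr(np.array([p[0],p[1],z])))
for X in ((605.4,284.5,58),(498.4,275.2,58),(605.4,284.5,8),(498.4,275.2,8),(618.5,336.4,58),(470.1,322.1,58)): print(X,pr(np.array(X)))
w=np.load('pics/w2.png.npz');T=np.linalg.inv(w['T'])
for x in (0,-19,-40): c=T@[x,0,0,1]; q=w['K']@c[:3]; print('wrist',x,q[:2]/q[2])
"
```

```text
t 3.95 p [551.6 280.4  38.7] w 0.3 F [ 0.6 -0.5  0.7] 
x [ 0.  0. -1.] y [ 0.085 -0.996 -0.   ] q [-0.24  0.6  -0.45  1.79  0.35  0.83 -2.34]
side 38.7 [249.1 264.7]
side 58 [248.2 260.9]
side 65 [247.8 259.5]
side 80 [247.1 256.4]
(605.4, 284.5, 58) [234.5 253.4]
(498.4, 275.2, 58) [262.4 268.4]
(605.4, 284.5, 8) [237.3 263.1]
(498.4, 275.2, 8) [264.3 278.1]
(618.5, 336.4, 58) [218.9 262.6]
(470.1, 322.1, 58) [258.4 284.3]
wrist 0 [318.18018259 225.55725156]
wrist -19 [318.18498451 237.68627105]
wrist -40 [318.19155109 254.27258638]
```

Projecting the TCP shows that the visible fingertips end about 19–20 mm behind the reported TCP. Both views agree, so the fingers shut just above the panel. I'll open, go 17 mm lower and grip again.

drive_tool([
  {"tx":0,"ty":0,"tz":10,"rx":0,"ry":0,"rz":0,"grip":0.4},
  {"tx":0,"ty":0,"tz":10,"rx":0,"ry":0,"rz":0,"grip":0.4},
  {"tx":0,"ty":0,"tz":10,"rx":0,"ry":0,"rz":0,"grip":0.4},
  {"tx":0,"ty":0,"tz":10,"rx":0,"ry":0,"rz":0,"grip":0.4},
  {"tx":0,"ty":0,"tz":0,"rx":0,"ry":0,"rz":0,"grip":0.4},
  {"tx":0,"ty":0,"tz":-10,"rx":0,"ry":0,"rz":0,"grip":0.4},
  {"tx":0,"ty":0,"tz":-17,"rx":0,"ry":0,"rz":0,"grip":0.4},
  {"tx":0,"ty":0,"tz":-17,"rx":0,"ry":0,"rz":0,"grip":0.4},
])

```text
time: 4.75
eef_pos: [550.4, 279.6, 19.5]
tcp_rot: [0.427, 1.568, -2.63]
force: [-0.5, -0.2, 0.5]
width: 34.6
```

drive_tool([
  {"tx":0,"ty":0,"tz":0,"rx":0,"ry":0,"rz":0,"grip":0.0},
  {"tx":0,"ty":0,"tz":0,"rx":0,"ry":0,"rz":0,"grip":0.0},
  {"tx":0,"ty":0,"tz":0,"rx":0,"ry":0,"rz":0,"grip":0.0},
  {"tx":0,"ty":0,"tz":0,"rx":0,"ry":0,"rz":0,"grip":0.0},
  {"tx":0,"ty":0,"tz":0,"rx":0,"ry":0,"rz":0,"grip":0.0},
], squeeze=60)

```text
time: 5.25
eef_pos: [551.7, 280.4, 21.8]
tcp_rot: [-2.822, 1.57, 0.405]
force: [0.4, 0.8, -0.8]
width: -0.0
```

```bash
python3 -c "
from h import *;snap('wrist','w3.png');d=snap('side','s3.png');st()
a=cv2.imread('pics/w3.png')[130:330,230:408]
b=cv2.imread('pics/s3.png')[220:310,200:280]
cv2.imwrite('pics/c4.png',np.hstack([cv2.resize(a,(400,450),interpolation=cv2.INTER_CUBIC),cv2.convertScaleAbs(cv2.resize(b,(400,450),interpolation=cv2.INTER_CUBIC),alpha=1.7)]))"
```

```text
t 5.35 p [551.7 280.4  21.6] w 0.4 F [ 0.6 -0.7 -0.4] 
x [ 0.  0. -1.] y [ 0.085 -0.996 -0.   ] q [-0.24  0.63 -0.44  1.8   0.36  0.8  -2.36]
```

View pics/c4.png

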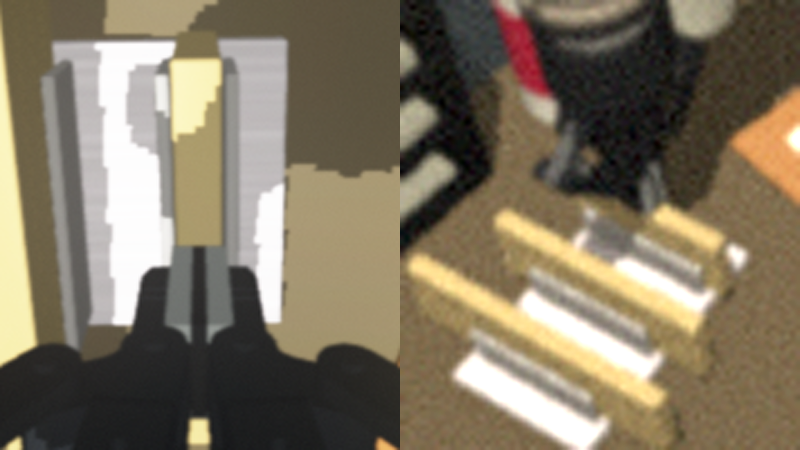

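The visible tip is the near face of the pads (tool z ≈ -11). That puts the real finger end about 40 mm behind the reported TCP, just above the panel now. I'll open and go down 14 mm, watching the force.

drive_tool([
  {"tx":0,"ty":0,"tz":0,"rx":0,"ry":0,"rz":0,"grip":0.4},
  {"tx":0,"ty":0,"tz":0,"rx":0,"ry":0,"rz":0,"grip":0.4},
  {"tx":0,"ty":0,"tz":0,"rx":0,"ry":0,"rz":0,"grip":0.4},
  {"tx":0,"ty":0,"tz":-5,"rx":0,"ry":0,"rz":0,"grip":0.4},
  {"tx":0,"ty":0,"tz":-10,"rx":0,"ry":0,"rz":0,"grip":0.4},
  {"tx":0,"ty":0,"tz":-14,"rx":0,"ry":0,"rz":0,"grip":0.4},
  {"tx":0,"ty":0,"tz":-14,"rx":0,"ry":0,"rz":0,"grip":0.4},
])

```text
time: 6.05
eef_pos: [550.9, 279.9, 6.5]
tcp_rot: [0.456, 1.569, -2.6]
force: [0.7, -0.0, 0.5]
width: 34.1
```

drive_tool([
  {"tx":0,"ty":0,"tz":0,"rx":0,"ry":0,"rz":0,"grip":0.0},
  {"tx":0,"ty":0,"tz":0,"rx":0,"ry":0,"rz":0,"grip":0.0},
  {"tx":0,"ty":0,"tz":0,"rx":0,"ry":0,"rz":0,"grip":0.0},
  {"tx":0,"ty":0,"tz":0,"rx":0,"ry":0,"rz":0,"grip":0.0},
  {"tx":0,"ty":0,"tz":0,"rx":0,"ry":0,"rz":0,"grip":0.0},
], squeeze=60)

```text
time: 6.55
eef_pos: [551.7, 280.5, 7.7]
tcp_rot: [-2.661, 1.57, 0.565]
force: [0.3, -0.2, 2.1]
width: 10.4
```

It's gripped now at 10.4 mm, but shallow. I'll regrip 5 mm deeper.

drive_tool([
  {"tx":0,"ty":0,"tz":0,"rx":0,"ry":0,"rz":0,"grip":0.35},
  {"tx":0,"ty":0,"tz":0,"rx":0,"ry":0,"rz":0,"grip":0.35},
  {"tx":0,"ty":0,"tz":-5,"rx":0,"ry":0,"rz":0,"grip":0.35},
  {"tx":0,"ty":0,"tz":-5,"rx":0,"ry":0,"rz":0,"grip":0},
  {"tx":0,"ty":0,"tz":-5,"rx":0,"ry":0,"rz":0,"grip":0},
  {"tx":0,"ty":0,"tz":-5,"rx":0,"ry":0,"rz":0,"grip":0},
  {"tx":0,"ty":0,"tz":-5,"rx":0,"ry":0,"rz":0,"grip":0},
], squeeze=60)

```text
time: 7.25
eef_pos: [551.4, 280.2, 2.3]
tcp_rot: [0.501, 1.57, -2.555]
force: [0.4, 0.4, -1.0]
width: 10.1
```

drive_tool([
  {"tx":0,"ty":0,"tz":5,"rx":0,"ry":0,"rz":0,"grip":0},
  {"tx":0,"ty":0,"tz":15,"rx":0,"ry":0,"rz":0,"grip":0},
  {"tx":0,"ty":0,"tz":35,"rx":0,"ry":0,"rz":0,"grip":0},
  {"tx":0,"ty":0,"tz":60,"rx":0,"ry":0,"rz":0,"grip":0},
  {"tx":0,"ty":0,"tz":90,"rx":0,"ry":0,"rz":0,"grip":0},
  {"tx":0,"ty":0,"tz":110,"rx":0,"ry":0,"rz":0,"grip":0},
  {"tx":0,"ty":0,"tz":110,"rx":0,"ry":0,"rz":0,"grip":0},
])

```text
time: 7.95
eef_pos: [553.7, 282.0, 116.7]
tcp_rot: [-2.728, 1.564, 0.499]
force: [0.4, 0.3, -1.6]
width: 10.2
```

```bash
python3 -c "
from h import *;snap('wrist','w4.png');d=snap('side','s4.png');st()
a=cv2.imread('pics/w4.png')[100:400,120:520]
b=cv2.imread('pics/s4.png')[170:320,170:370]
cv2.imwrite('pics/c5.png',np.hstack([a,cv2.convertScaleAbs(cv2.resize(b,(400,300),interpolation=cv2.INTER_CUBIC),alpha=1.7)]))"
```

```text
t 8.05 p [551.7 280.3 112.8] w 10.3 F [-0.1 -0.7 -2.5] 
x [ 0.001  0.    -1.   ] y [ 0.085 -0.996 -0.   ] q [-0.21  0.51 -0.49  1.74  0.29  0.96 -2.3 ]
```

View pics/c5.png

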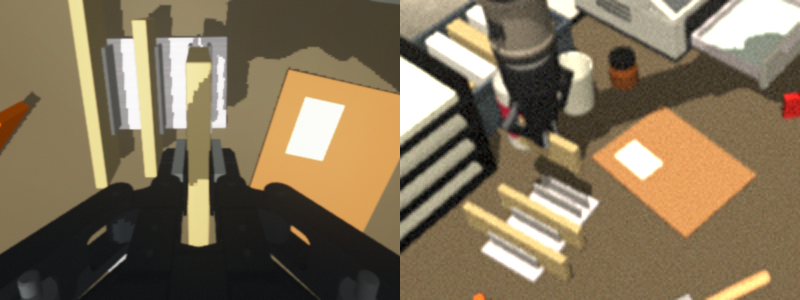

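The panel is held and lifted level, and the other two panels are undisturbed (8 pictures so far). Next I carry it over the card and turn it so its length runs across the card.

drive_tool([
  {"tx":-5,"ty":-10,"tz":10,"rx":0,"ry":0,"rz":0.1,"grip":0},
  {"tx":-15,"ty":-25,"tz":10,"rx":0,"ry":0,"rz":0.24,"grip":0},
  {"tx":-30,"ty":-45,"tz":10,"rx":0,"ry":0,"rz":0.38,"grip":0},
  {"tx":-45,"ty":-65,"tz":10,"rx":0,"ry":0,"rz":0.52,"grip":0},
  {"tx":-60,"ty":-85,"tz":10,"rx":0,"ry":0,"rz":0.66,"grip":0},
  {"tx":-72,"ty":-105,"tz":10,"rx":0,"ry":0,"rz":0.8,"grip":0},
  {"tx":-84,"ty":-122,"tz":10,"rx":0,"ry":0,"rz":0.94,"grip":0},
  {"tx":-94,"ty":-138,"tz":10,"rx":0,"ry":0,"rz":1.08,"grip":0},
  {"tx":-100,"ty":-150,"tz":10,"rx":0,"ry":0,"rz":1.22,"grip":0},
  {"tx":-106,"ty":-158,"tz":10,"rx":0,"ry":0,"rz":1.351,"grip":0},
])

```text
time: 9.05
eef_pos: [444.1, 120.7, 121.2]
tcp_rot: [-1.083, 1.568, -2.784]
force: [-0.2, 1.0, -1.4]
width: 10.6
```

drive_tool([
  {"tx":0,"ty":0,"tz":0,"rx":0.01,"ry":0.07,"rz":0,"grip":0},
  {"tx":0,"ty":0,"tz":0,"rx":0.03,"ry":0.2,"rz":0,"grip":0},
  {"tx":0,"ty":0,"tz":0,"rx":0.045,"ry":0.33,"rz":0,"grip":0},
  {"tx":0,"ty":0,"tz":0,"rx":0.063,"ry":0.46,"rz":0,"grip":0},
  {"tx":0,"ty":0,"tz":0,"rx":0.08,"ry":0.59,"rz":0,"grip":0},
  {"tx":0,"ty":0,"tz":0,"rx":0.0945,"ry":0.694,"rz":0,"grip":0},
  {"tx":0,"ty":0,"tz":0,"rx":0.0945,"ry":0.694,"rz":0,"grip":0},
])

```text
time: 9.75
eef_pos: [445.7, 120.9, 118.2]
tcp_rot: [-1.569, 0.863, 3.005]
force: [0.3, -0.4, -2.0]
width: 10.3
```

```bash
python3 -c "
from h import *;st()"
```

```text
t 9.75 p [445.7 120.9 118.2] w 10.3 F [ 0.3 -0.4 -2. ] 
x [-0.644  0.089 -0.76 ] y [ 0.752 -0.106 -0.65 ] q [ 0.28  0.8  -0.76  1.6   0.13  1.54 -0.67]
```

drive_tool([
  {"tx":0,"ty":0,"tz":-30,"rx":0,"ry":0,"rz":0,"grip":0},
  {"tx":0,"ty":0,"tz":-65,"rx":0,"ry":0,"rz":0,"grip":0},
  {"tx":0,"ty":0,"tz":-90,"rx":0,"ry":0,"rz":0,"grip":0},
  {"tx":0,"ty":0,"tz":-105,"rx":0,"ry":0,"rz":0,"grip":0},
  {"tx":0,"ty":0,"tz":-111,"rx":0,"ry":0,"rz":0,"grip":0},
  {"tx":0,"ty":0,"tz":-111,"rx":0,"ry":0,"rz":0,"grip":0},
  {"tx":0,"ty":0,"tz":-111,"rx":0,"ry":0,"rz":0,"grip":0},
])

```text
time: 10.45
eef_pos: [446.2, 122.8, 12.5]
tcp_rot: [-1.572, 0.872, 3.005]
force: [0.4, -0.1, -1.1]
width: 10.8
```

```bash
python3 -c "
from h import *;st();import time
snap('side');st()"
```

```text
t 10.45 p [446.2 122.8  12.5] w 10.8 F [ 0.4 -0.1 -1.1] 
x [-0.637  0.087 -0.766] y [ 0.759 -0.102 -0.643] q [ 0.25  0.93 -0.72  1.63  0.21  1.38 -0.66]
t 10.5 p [446.3 122.8  12.6] w 10.3 F [-0.2 -0.1 -2. ] 
x [-0.637  0.087 -0.766] y [ 0.759 -0.103 -0.643] q [ 0.25  0.93 -0.72  1.63  0.21  1.38 -0.66]
```

drive_tool([
  {"tx":0,"ty":0,"tz":-4,"rx":0,"ry":0,"rz":0,"grip":0},
  {"tx":0,"ty":0,"tz":-7,"rx":0,"ry":0,"rz":0,"grip":0},
  {"tx":0,"ty":0,"tz":-7.5,"rx":0,"ry":0,"rz":0,"grip":0},
  {"tx":0,"ty":0,"tz":-7.5,"rx":0,"ry":0,"rz":0,"grip":0},
])

```text
time: 10.9
eef_pos: [445.8, 122.3, 4.1]
tcp_rot: [-1.571, 0.871, 3.006]
force: [0.3, -0.3, -0.7]
width: 10.5
```

drive_tool([
  {"tx":0,"ty":0,"tz":0,"rx":0,"ry":0,"rz":0,"grip":0.1},
  {"tx":0,"ty":0,"tz":0,"rx":0,"ry":0,"rz":0,"grip":0.2},
  {"tx":0,"ty":0,"tz":0,"rx":0,"ry":0,"rz":0,"grip":0.3},
  {"tx":0,"ty":0,"tz":0,"rx":0,"ry":0,"rz":0,"grip":0.4},
  {"tx":0,"ty":0,"tz":0,"rx":0,"ry":0,"rz":0,"grip":0.4},
  {"tx":0,"ty":0,"tz":0,"rx":0,"ry":0,"rz":0,"grip":0.4},
])

```text
time: 11.5
eef_pos: [445.5, 122.4, 4.0]
tcp_rot: [-1.571, 0.87, 3.006]
force: [0.6, -0.0, -1.4]
width: 34.1
```

drive_tool([
  {"tx":4,"ty":-0.5,"tz":5,"rx":0,"ry":0,"rz":0,"grip":0.4},
  {"tx":16,"ty":-2,"tz":19,"rx":0,"ry":0,"rz":0,"grip":0.4},
  {"tx":38,"ty":-5,"tz":46,"rx":0,"ry":0,"rz":0,"grip":0.4},
  {"tx":64,"ty":-9,"tz":77,"rx":0,"ry":0,"rz":0,"grip":0.4},
  {"tx":64,"ty":-9,"tz":110,"rx":-0.01,"ry":-0.1,"rz":0,"grip":0.6},
  {"tx":55,"ty":-9,"tz":140,"rx":-0.03,"ry":-0.24,"rz":0,"grip":0.8},
  {"tx":45,"ty":-9,"tz":170,"rx":-0.05,"ry":-0.38,"rz":0,"grip":1},
  {"tx":35,"ty":-9,"tz":190,"rx":-0.07,"ry":-0.52,"rz":0,"grip":1},
  {"tx":25,"ty":-9,"tz":200,"rx":-0.088,"ry":-0.64,"rz":0,"grip":1},
  {"tx":20,"ty":-9,"tz":200,"rx":-0.0945,"ry":-0.694,"rz":0,"grip":1},
])

```text
time: 12.5
eef_pos: [464.3, 114.6, 206.6]
tcp_rot: [1.381, 1.562, -0.322]
force: [0.2, 0.1, -0.2]
width: 85.2
```

```bash
python3 -c "
from h import *;snap('wrist','w5.png');snap('top','t5.png');st()"
```

```text
t 12.6 p [463.5 113.7 205.4] w 85.4 F [ 0.  -0.2 -0.1] 
x [ 0.003 -0.003 -1.   ] y [ 0.991 -0.132  0.003] q [ 0.41  0.24 -0.88  1.95  0.21  1.05 -0.7 ]
```

View pics/w5.png

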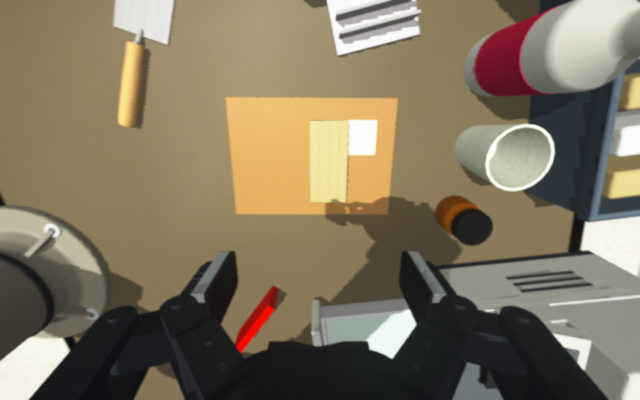

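The wrist view shows the panel lying flat on the card, with top-face corners at about (309,120), (347,120), (347,202) and (310,202).

```bash
python3 -c "
from h import *
P=np.array([ray('w5.png',u,v,17) for u,v in [(309,120.5),(347.5,120.5),(348,202),(310,202.5)]]);print(P,P.mean(0))
c=np.load('pics/w5.png.npz')['img']; print(c[150,300:356:2].tolist()[:3])
for u,v in [(226,97),(398,98),(389,213),(237,214)]: print(ray('w5.png',u,v,5))
"
```

```text
[[462.6 176.2  17. ]
 [511.1 169.7  17. ]
 [500.9  60.5  17. ]
 [448.4  66.9  17. ]] [480.75  118.325  17.   ]
[[235, 185, 106], [235, 185, 107], [235, 185, 107]]
[361.5 218.3   5. ]
[579.4 188.1   5. ]
[559.3  31.2   5. ]
[340.   59.5   5. ]
```

The panel centre is (481,118) and it measures about 110 x 51, as it should. Now I descend over it with the jaws across its width.

drive_tool([
  {"tx":10,"ty":3,"tz":-40,"rx":0,"ry":0,"rz":0.02,"grip":0.8},
  {"tx":17.5,"ty":4.5,"tz":-85,"rx":0,"ry":0,"rz":0.02,"grip":0.8},
  {"tx":17.5,"ty":4.5,"tz":-130,"rx":0,"ry":0,"rz":0.02,"grip":0.8},
  {"tx":17.5,"ty":4.5,"tz":-170,"rx":0,"ry":0,"rz":0.02,"grip":0.8},
  {"tx":17.5,"ty":4.5,"tz":-200,"rx":0,"ry":0,"rz":0.02,"grip":0.8},
  {"tx":17.5,"ty":4.5,"tz":-220,"rx":0,"ry":0,"rz":0.02,"grip":0.8},
  {"tx":17.5,"ty":4.5,"tz":-230,"rx":0,"ry":0,"rz":0.02,"grip":0.8},
  {"tx":17.5,"ty":4.5,"tz":-234,"rx":0,"ry":0,"rz":0.02,"grip":0.8},
  {"tx":17.5,"ty":4.5,"tz":-234,"rx":0,"ry":0,"rz":0.02,"grip":0.8},
])

```text
time: 13.5
eef_pos: [483.6, 118.0, -30.0]
tcp_rot: [-1.388, 1.571, -3.074]
force: [0.2, 0.2, 0.9]
width: 68.2
```

```bash
python3 -c "
from h import *;snap('side','s6.png');st()"
```

```text
t 13.55 p [483.8 118.1 -29.5] w 68.5 F [0.6 0.3 0.2] 
x [ 0.001  0.    -1.   ] y [ 0.993 -0.115  0.001] q [ 0.15  0.62 -0.64  2.09  0.63  0.63 -1.04]
```

drive_tool([
  {"tx":-2.5,"ty":0,"tz":-2,"rx":0,"ry":0,"rz":0,"grip":0.72},
  {"tx":-2.5,"ty":0,"tz":-4,"rx":0,"ry":0,"rz":0,"grip":0.72},
  {"tx":-2.5,"ty":0,"tz":-6,"rx":0,"ry":0,"rz":0,"grip":0.72},
  {"tx":-2.5,"ty":0,"tz":-6,"rx":0,"ry":0,"rz":0,"grip":0.72},
])

```text
time: 13.95
eef_pos: [480.6, 117.7, -36.0]
tcp_rot: [1.054, 1.571, -0.632]
force: [-0.2, 0.8, -0.3]
width: 61.4
```

drive_tool([
  {"tx":0,"ty":0,"tz":0,"rx":0,"ry":0,"rz":0,"grip":0.4},
  {"tx":0,"ty":0,"tz":0,"rx":0,"ry":0,"rz":0,"grip":0.4},
  {"tx":0,"ty":0,"tz":0,"rx":0,"ry":0,"rz":0,"grip":0.4},
  {"tx":0,"ty":0,"tz":0,"rx":0,"ry":0,"rz":0,"grip":0.4},
], squeeze=50)

```text
time: 14.35
eef_pos: [480.7, 117.8, -35.6]
tcp_rot: [0.997, 1.57, -0.689]
force: [-1.3, -1.0, 5.0]
width: 48.8
```

Gripped flat at 48.8 mm. Now I lift it and carry it to the drawer.

drive_tool([
  {"tx":0,"ty":0,"tz":5,"rx":0,"ry":0,"rz":0,"grip":0.4},
  {"tx":0,"ty":0,"tz":20,"rx":0,"ry":0,"rz":0,"grip":0.4},
  {"tx":0,"ty":0,"tz":50,"rx":0,"ry":0,"rz":0,"grip":0.4},
  {"tx":0,"ty":0,"tz":90,"rx":0,"ry":0,"rz":0,"grip":0.4},
  {"tx":0,"ty":-10,"tz":130,"rx":0,"ry":0,"rz":0,"grip":0.4},
  {"tx":5,"ty":-45,"tz":150,"rx":0,"ry":0,"rz":0.03,"grip":0.4},
  {"tx":10,"ty":-85,"tz":150,"rx":0,"ry":0,"rz":0.06,"grip":0.4},
  {"tx":20,"ty":-130,"tz":150,"rx":0,"ry":0,"rz":0.1,"grip":0.4},
  {"tx":30,"ty":-175,"tz":150,"rx":0,"ry":0,"rz":0.1,"grip":0.4},
  {"tx":36,"ty":-220,"tz":150,"rx":0,"ry":0,"rz":0.1,"grip":0.4},
])

```text
time: 15.35
eef_pos: [516.9, -104.0, 115.3]
tcp_rot: [1.505, 1.569, -0.081]
force: [1.3, 0.4, -0.6]
width: 48.4
```

drive_tool([
  {"tx":0,"ty":-40,"tz":0,"rx":0,"ry":0,"rz":0,"grip":0.4},
  {"tx":0,"ty":-80,"tz":0,"rx":0,"ry":0,"rz":0,"grip":0.4},
  {"tx":0,"ty":-105,"tz":0,"rx":0,"ry":0,"rz":0,"grip":0.4},
  {"tx":0,"ty":-116,"tz":0,"rx":0,"ry":0,"rz":0,"grip":0.4},
  {"tx":0,"ty":-116,"tz":0,"rx":0,"ry":0,"rz":0,"grip":0.4},
])

```text
time: 15.85
eef_pos: [516.2, -219.2, 114.4]
tcp_rot: [1.861, 1.571, 0.273]
force: [-0.4, 1.3, -1.8]
width: 48.6
```

```bash
python3 -c "
from h import *;snap('wrist','w7.png');snap('side','s7.png');st()
a=cv2.imread('pics/w7.png');b=cv2.imread('pics/s7.png')[110:260,240:440]
cv2.imwrite('pics/c7.png',np.hstack([cv2.resize(a,(400,250))[:, :],cv2.resize(b,(333,250),interpolation=cv2.INTER_CUBIC)]))"
```

```text
t 15.95 p [ 516.7 -216.1  114.4] w 48.4 F [ 0.4  0.8 -1.9] 
x [ 0.     0.001 -1.   ] y [ 1.    -0.013  0.   ] q [ 0.87  0.48 -0.75  1.87  0.4   0.95 -0.08]
```

View pics/c7.png

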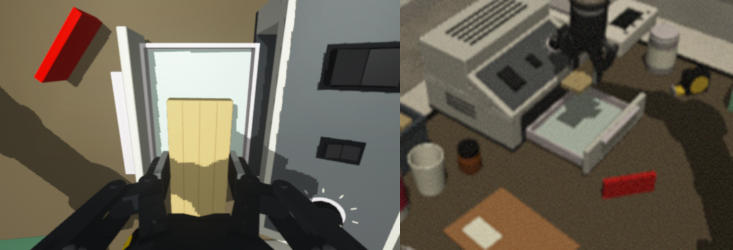

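The panel is held level, centred over the open drawer bed. I lower it.

drive_tool([
  {"tx":0,"ty":-2,"tz":-40,"rx":0,"ry":0,"rz":0,"grip":0.4},
  {"tx":0,"ty":-2,"tz":-80,"rx":0,"ry":0,"rz":0,"grip":0.4},
  {"tx":0,"ty":-2,"tz":-108,"rx":0,"ry":0,"rz":0,"grip":0.4},
  {"tx":0,"ty":-2,"tz":-122,"rx":0,"ry":0,"rz":0,"grip":0.4},
  {"tx":0,"ty":-2,"tz":-128,"rx":0,"ry":0,"rz":0,"grip":0.4},
  {"tx":0,"ty":-2,"tz":-131,"rx":0,"ry":0,"rz":0,"grip":0.4},
  {"tx":0,"ty":-2,"tz":-131,"rx":0,"ry":0,"rz":0,"grip":0.4},
  {"tx":0,"ty":-2,"tz":-131,"rx":0,"ry":0,"rz":0,"grip":0.4},
])

```text
time: 16.75
eef_pos: [517.6, -220.4, -15.8]
tcp_rot: [1.217, 1.569, -0.369]
force: [-0.1, -0.2, -1.0]
width: 48.5
```

drive_tool([
  {"tx":0,"ty":0,"tz":-1,"rx":0,"ry":0,"rz":0,"grip":0.4},
  {"tx":0,"ty":0,"tz":-2,"rx":0,"ry":0,"rz":0,"grip":0.4},
  {"tx":0,"ty":0,"tz":-2,"rx":0,"ry":0,"rz":0,"grip":0.4},
])

```text
time: 17.05
eef_pos: [516.6, -220.3, -18.9]
tcp_rot: [0.747, 1.571, -0.84]
force: [-0.5, 0.6, -2.4]
width: 48.5
```

drive_tool([
  {"tx":0,"ty":0,"tz":-1,"rx":0,"ry":0,"rz":0,"grip":0.4},
  {"tx":0,"ty":0,"tz":-2,"rx":0,"ry":0,"rz":0,"grip":0.4},
  {"tx":0,"ty":0,"tz":-2,"rx":0,"ry":0,"rz":0,"grip":0.4},
])

```text
time: 17.35
eef_pos: [517.0, -220.2, -20.6]
tcp_rot: [1.095, 1.57, -0.49]
force: [-0.5, 0.6, 4.0]
width: 48.9
```

The panel touches the bed at Fz 4 N. I release it and rise.

drive_tool([
  {"tx":0,"ty":0,"tz":0,"rx":0,"ry":0,"rz":0,"grip":0.65},
  {"tx":0,"ty":0,"tz":0,"rx":0,"ry":0,"rz":0,"grip":0.75},
  {"tx":0,"ty":0,"tz":0,"rx":0,"ry":0,"rz":0,"grip":0.75},
  {"tx":0,"ty":0,"tz":10,"rx":0,"ry":0,"rz":0,"grip":0.75},
  {"tx":0,"ty":0,"tz":40,"rx":0,"ry":0,"rz":0,"grip":0.75},
  {"tx":0,"ty":0,"tz":90,"rx":0,"ry":0,"rz":0,"grip":0.5},
  {"tx":0,"ty":0,"tz":140,"rx":0,"ry":0,"rz":0,"grip":0.3},
  {"tx":-30,"ty":2,"tz":155,"rx":0,"ry":0,"rz":0,"grip":0},
  {"tx":-80,"ty":2,"tz":155,"rx":0,"ry":0,"rz":0,"grip":0},
  {"tx":-125,"ty":2,"tz":155,"rx":0,"ry":0,"rz":0,"grip":0},
])

```text
time: 18.35
eef_pos: [390.4, -217.9, 134.9]
tcp_rot: [0.656, 1.569, -0.929]
force: [-0.3, -0.7, 0.9]
width: -0.1
```

```bash
python3 -c "
from h import *;snap('wrist','w8.png');st()"
```

```text
t 18.4 p [ 380.8 -218.   132.7] w -0.4 F [-8.5  0.9 -2.4] 
x [-0.01  -0.001 -1.   ] y [ 1.    -0.017 -0.01 ] q [ 1.11  0.26 -0.83  2.11  0.26  0.88  0.11]
```

View pics/w8.png

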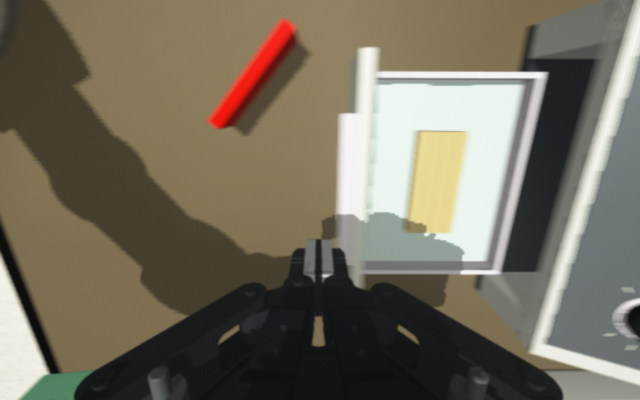

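The panel lies flat in the drawer bed. The fingers are shut just in front of the lip (lip edge at column ~338). I back off a little, lower, and then push.

drive_tool([
  {"tx":-10,"ty":0,"tz":0,"rx":0,"ry":0,"rz":0,"grip":0},
  {"tx":-10,"ty":0,"tz":-20,"rx":0,"ry":0,"rz":0,"grip":0},
  {"tx":-10,"ty":0,"tz":-60,"rx":0,"ry":0,"rz":0,"grip":0},
  {"tx":-10,"ty":0,"tz":-95,"rx":0,"ry":0,"rz":0,"grip":0},
  {"tx":-10,"ty":0,"tz":-106,"rx":0,"ry":0,"rz":0,"grip":0},
  {"tx":-10,"ty":0,"tz":-106,"rx":0,"ry":0,"rz":0,"grip":0},
])

```text
time: 19.0
eef_pos: [381.8, -217.2, 27.3]
tcp_rot: [-2.514, 1.568, 2.184]
force: [0.2, 0.1, 0.8]
width: 0.3
```

drive_tool([
  {"tx":8,"ty":0,"tz":0,"rx":0,"ry":0,"rz":0,"grip":0},
  {"tx":18,"ty":0,"tz":0,"rx":0,"ry":0,"rz":0,"grip":0},
  {"tx":26,"ty":0,"tz":0,"rx":0,"ry":0,"rz":0,"grip":0},
  {"tx":34,"ty":0,"tz":0,"rx":0,"ry":0,"rz":0,"grip":0},
  {"tx":42,"ty":0,"tz":0,"rx":0,"ry":0,"rz":0,"grip":0},
  {"tx":50,"ty":0,"tz":0,"rx":0,"ry":0,"rz":0,"grip":0},
  {"tx":60,"ty":0,"tz":0,"rx":0,"ry":0,"rz":0,"grip":0},
])

```text
time: 19.7
eef_pos: [441.9, -218.3, 28.0]
tcp_rot: [-1.26, 1.57, -2.846]
force: [-2.2, -0.8, 0.9]
width: 0.2
```

Fx is -2 N, so the drawer is sliding. I continue.

drive_tool([
  {"tx":11,"ty":0,"tz":0,"rx":0,"ry":0,"rz":0,"grip":0},
  {"tx":22,"ty":0,"tz":0,"rx":0,"ry":0,"rz":0,"grip":0},
  {"tx":33,"ty":0,"tz":0,"rx":0,"ry":0,"rz":0,"grip":0},
  {"tx":44,"ty":0,"tz":0,"rx":0,"ry":0,"rz":0,"grip":0},
  {"tx":55,"ty":0,"tz":0,"rx":0,"ry":0,"rz":0,"grip":0},
  {"tx":66,"ty":0,"tz":0,"rx":0,"ry":0,"rz":0,"grip":0},
  {"tx":77,"ty":0,"tz":0,"rx":0,"ry":0,"rz":0,"grip":0},
  {"tx":86,"ty":0,"tz":0,"rx":0,"ry":0,"rz":0,"grip":0},
  {"tx":94,"ty":0,"tz":0,"rx":0,"ry":0,"rz":0,"grip":0},
  {"tx":100,"ty":0,"tz":0,"rx":0,"ry":0,"rz":0,"grip":0},
])

```text
time: 20.7
eef_pos: [542.4, -217.9, 28.0]
tcp_rot: [2.235, 1.57, 0.649]
force: [-2.8, -0.9, 0.1]
width: -0.0
```

drive_tool([
  {"tx":4,"ty":0,"tz":0,"rx":0,"ry":0,"rz":0,"grip":0},
  {"tx":8,"ty":0,"tz":0,"rx":0,"ry":0,"rz":0,"grip":0},
  {"tx":12,"ty":0,"tz":0,"rx":0,"ry":0,"rz":0,"grip":0},
  {"tx":14,"ty":0,"tz":0,"rx":0,"ry":0,"rz":0,"grip":0},
  {"tx":14,"ty":0,"tz":0,"rx":0,"ry":0,"rz":0,"grip":0},
])

```text
time: 21.2
eef_pos: [556.2, -217.9, 28.1]
tcp_rot: [1.903, 1.57, 0.317]
force: [0.6, 0.6, 0.4]
width: -0.1
```

drive_tool([
  {"tx":2,"ty":0,"tz":0,"rx":0,"ry":0,"rz":0,"grip":0},
  {"tx":4,"ty":0,"tz":0,"rx":0,"ry":0,"rz":0,"grip":0},
  {"tx":6,"ty":0,"tz":0,"rx":0,"ry":0,"rz":0,"grip":0},
])

```text
time: 21.5
eef_pos: [561.0, -218.0, 27.9]
tcp_rot: [-1.602, 1.569, 3.095]
force: [-7.7, 0.5, 4.4]
width: 0.1
```

drive_tool([
  {"tx":1,"ty":0,"tz":0,"rx":0,"ry":0,"rz":0,"grip":0},
  {"tx":2,"ty":0,"tz":0,"rx":0,"ry":0,"rz":0,"grip":0},
])

```text
time: 21.7
eef_pos: [560.9, -218.1, 27.8]
tcp_rot: [-1.517, 1.565, -3.103]
force: [-11.2, 0.7, 10.0]
width: -0.4
```

The drawer stopped at x≈561, where it should be shut (predicted 562). The upward 10 N is odd, though, so I back off and look: wrist and top in one picture, the last one left.

drive_tool([
  {"tx":-10,"ty":0,"tz":0,"rx":0,"ry":0,"rz":0,"grip":0},
  {"tx":-25,"ty":0,"tz":10,"rx":0,"ry":0,"rz":0,"grip":0},
  {"tx":-30,"ty":0,"tz":50,"rx":0,"ry":0,"rz":0,"grip":0},
  {"tx":-30,"ty":0,"tz":95,"rx":0,"ry":0,"rz":0,"grip":0},
  {"tx":-30,"ty":0,"tz":140,"rx":0,"ry":0,"rz":0,"grip":0},
  {"tx":-10,"ty":5,"tz":180,"rx":0,"ry":0,"rz":0,"grip":0},
  {"tx":10,"ty":10,"tz":190,"rx":0,"ry":0,"rz":0,"grip":0},
  {"tx":10,"ty":10,"tz":190,"rx":0,"ry":0,"rz":0,"grip":0},
  {"tx":10,"ty":10,"tz":190,"rx":0,"ry":0,"rz":0,"grip":0},
])

```text
time: 22.6
eef_pos: [573.4, -208.0, 217.6]
tcp_rot: [-1.913, 1.571, 2.785]
force: [-0.3, 0.9, 0.1]
width: 0.3
```

```bash
python3 -c "
from h import *;snap('wrist','w9.png');snap('side','s9.png');st()
a=cv2.imread('pics/w9.png');b=cv2.imread('pics/s9.png')[100:220,240:410]
def pr(X):
  d=np.load('pics/w9.png.npz');M=Ro.from_euler('xyz',d['r']).as_matrix();t=M.T@(np.array(X)-d['p']);c=np.linalg.inv(d['T'])@np.r_[t,1];q=d['K']@c[:3];return np.round(q[:2]/q[2],0)
for X in [(602,-69,105),(602,-367,105),(577,-144,80),(577,-284,80),(630,-142,140)]: print(X,pr(X))
c=np.zeros((600,640,3),np.uint8);c[:400]=a;c[400:,:283]=cv2.resize(b,(283,200),interpolation=cv2.INTER_CUBIC)
c[400:,290:640]=cv2.resize(a[80:280,330:630] ,(350,200))
cv2.imwrite('pics/c9.png',c)"
```

```text
t 22.7 p [ 572.2 -208.5  216.6] w 0.0 F [-0.6  0.   0. ] 
x [-0.002  0.    -1.   ] y [ 1.    -0.015 -0.002] q [ 0.82  0.45 -0.78  1.65  0.34  1.18 -0.05]
(602, -69, 105) [346.  37.]
(602, -367, 105) [343. 305.]
(577, -144, 80) [320. 120.]
(577, -284, 80) [322. 237.]
(630, -142, 140) [380. 121.]
```

View pics/c9.png

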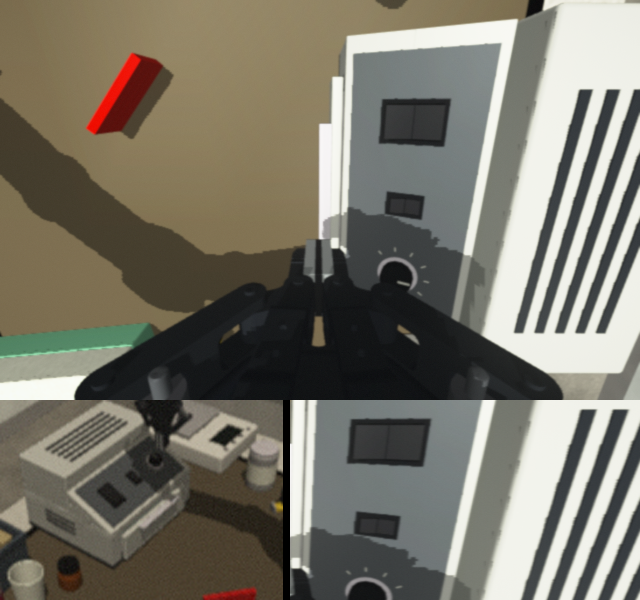

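The large rocker is at about (415,122), with its near half at (397,122). The lip's front corner at (320,124) agrees with shut (predicted (320,120)). The Fz could mean the gripper knuckles met the fascia, so I'll push once more with the jaws turned 90°, which is slimmer in x.

```bash
python3 -c "
from h import *
print('lip',ray('w9.png',319.5,124,80),ray('w9.png',319.5,235,80));print('panel face',ray('w9.png',331.5,77,80));print('cab',ray('w9.png',346.5,37,105))
for u,v,z in [(382,99,140),(379,144,140),(450,99,160),(446,146,160),(398,121,140),(414,122,148)]: print(u,v,ray('w9.png',u,v,z))
"
```

```text
lip [ 576.1 -148.    80. ] [ 574.3 -281.8   80. ]
panel face [ 589.2 -100.6   80. ]
cab [602.  -68.8 105. ]
382 99 [ 630.4 -124.   140. ]
379 144 [ 629.8 -162.6  140. ]
450 99 [ 680.5 -125.1  160. ]
446 146 [ 682.  -162.5  160. ]
398 121 [ 645.6 -142.7  140. ]
414 122 [ 657.2 -143.2  148. ]
```

drive_tool([
  {"tx":-20,"ty":0,"tz":0,"rx":0,"ry":0,"rz":0.14,"grip":0},
  {"tx":-40,"ty":0,"tz":0,"rx":0,"ry":0,"rz":0.28,"grip":0},
  {"tx":-55,"ty":0,"tz":0,"rx":0,"ry":0,"rz":0.42,"grip":0},
  {"tx":-55,"ty":0,"tz":0,"rx":0,"ry":0,"rz":0.56,"grip":0},
  {"tx":-55,"ty":0,"tz":0,"rx":0,"ry":0,"rz":0.7,"grip":0},
  {"tx":-55,"ty":0,"tz":0,"rx":0,"ry":0,"rz":0.84,"grip":0},
  {"tx":-55,"ty":0,"tz":0,"rx":0,"ry":0,"rz":0.98,"grip":0},
  {"tx":-55,"ty":0,"tz":0,"rx":0,"ry":0,"rz":1.12,"grip":0},
  {"tx":-55,"ty":0,"tz":0,"rx":0,"ry":0,"rz":1.26,"grip":0},
  {"tx":-55,"ty":0,"tz":0,"rx":0,"ry":0,"rz":1.4,"grip":0},
])

```text
time: 23.7
eef_pos: [517.2, -208.6, 216.8]
tcp_rot: [-3.049, 1.569, 3.054]
force: [0.1, -0.4, -0.2]
width: -0.2
```

drive_tool([
  {"tx":0,"ty":0,"tz":-40,"rx":0,"ry":0,"rz":0.14,"grip":0},
  {"tx":0,"ty":0,"tz":-85,"rx":0,"ry":0,"rz":0.17,"grip":0},
  {"tx":0,"ty":0,"tz":-130,"rx":0,"ry":0,"rz":0.17,"grip":0},
  {"tx":0,"ty":0,"tz":-165,"rx":0,"ry":0,"rz":0.17,"grip":0},
  {"tx":0,"ty":0,"tz":-187,"rx":0,"ry":0,"rz":0.17,"grip":0},
  {"tx":0,"ty":0,"tz":-187,"rx":0,"ry":0,"rz":0.17,"grip":0},
])

```text
time: 24.3
eef_pos: [514.6, -207.8, 27.2]
tcp_rot: [2.822, 1.563, 2.807]
force: [-0.3, 0.4, 0.4]
width: -0.0
```

```bash
python3 -c "
from h import *
st()"
```

```text
t 24.3 p [ 514.6 -207.8   27.2] w -0.0 F [-0.3  0.4  0.4] 
x [-0.007  0.002 -1.   ] y [0.016 1.    0.002] q [ 0.98  0.71 -0.96  1.92  0.73  0.92  1.21]
```

drive_tool([
  {"tx":15,"ty":0,"tz":0,"rx":0,"ry":0,"rz":0,"grip":0},
  {"tx":30,"ty":0,"tz":0,"rx":0,"ry":0,"rz":0,"grip":0},
  {"tx":40,"ty":0,"tz":0,"rx":0,"ry":0,"rz":0,"grip":0},
  {"tx":44,"ty":0,"tz":0,"rx":0,"ry":0,"rz":0,"grip":0},
  {"tx":47,"ty":0,"tz":0,"rx":0,"ry":0,"rz":0,"grip":0},
  {"tx":49,"ty":0,"tz":0,"rx":0,"ry":0,"rz":0,"grip":0},
])

```text
time: 24.9
eef_pos: [563.4, -208.3, 30.8]
tcp_rot: [-2.992, 1.563, -3.008]
force: [-15.6, 1.0, 12.6]
width: -0.2
```

drive_tool([
  {"tx":1,"ty":0,"tz":0,"rx":0,"ry":0,"rz":0,"grip":0},
  {"tx":2,"ty":0,"tz":0,"rx":0,"ry":0,"rz":0,"grip":0},
  {"tx":3,"ty":0,"tz":0,"rx":0,"ry":0,"rz":0,"grip":0},
])

```text
time: 25.2
eef_pos: [563.2, -208.3, 30.7]
tcp_rot: [-2.985, 1.557, -3.001]
force: [-23.6, 1.1, 20.5]
width: -0.2
```

It stops firmly at the same lip position (~576) under 24 N, so the drawer is shut. Next I go over the near half of the large rocker, (641,-143).

drive_tool([
  {"tx":-10,"ty":0,"tz":0,"rx":0,"ry":0,"rz":0,"grip":0},
  {"tx":-25,"ty":0,"tz":10,"rx":0,"ry":0,"rz":0,"grip":0},
  {"tx":-25,"ty":0,"tz":55,"rx":0,"ry":0,"rz":0,"grip":0},
  {"tx":-25,"ty":0,"tz":100,"rx":0,"ry":0,"rz":0,"grip":0},
  {"tx":-20,"ty":5,"tz":140,"rx":0,"ry":0,"rz":0,"grip":0},
  {"tx":15,"ty":35,"tz":150,"rx":0,"ry":0,"rz":0,"grip":0},
  {"tx":45,"ty":55,"tz":150,"rx":0,"ry":0,"rz":0,"grip":0},
  {"tx":70,"ty":65,"tz":140,"rx":0,"ry":0,"rz":0,"grip":0},
  {"tx":75,"ty":65,"tz":110,"rx":0,"ry":0,"rz":0,"grip":0},
  {"tx":75,"ty":65,"tz":90,"rx":0,"ry":0,"rz":0,"grip":0},
])

```text
time: 26.2
eef_pos: [645.4, -142.6, 120.1]
tcp_rot: [1.687, 1.571, 1.672]
force: [-0.6, 0.0, -0.0]
width: -0.3
```

drive_tool([
  {"tx":0,"ty":0,"tz":-4,"rx":0,"ry":0,"rz":0,"grip":0},
  {"tx":0,"ty":0,"tz":-4,"rx":0,"ry":0,"rz":0,"grip":0},
])

```text
time: 26.4
eef_pos: [644.3, -143.9, 116.6]
tcp_rot: [-3.086, 1.569, -3.103]
force: [0.4, -0.3, -0.3]
width: 0.1
```

drive_tool([
  {"tx":-3,"ty":0,"tz":-3,"rx":0,"ry":0,"rz":0,"grip":0},
  {"tx":-4,"ty":0,"tz":-6,"rx":0,"ry":0,"rz":0,"grip":0},
  {"tx":-4,"ty":0,"tz":-9,"rx":0,"ry":0,"rz":0,"grip":0},
  {"tx":-4,"ty":0,"tz":-12,"rx":0,"ry":0,"rz":0,"grip":0},
])

```text
time: 26.8
eef_pos: [641.6, -143.4, 105.3]
tcp_rot: [-0.444, 1.57, -0.46]
force: [0.9, 1.0, 0.3]
width: -0.6
```

drive_tool([
  {"tx":0,"ty":0,"tz":-2,"rx":0,"ry":0,"rz":0,"grip":0},
  {"tx":0,"ty":0,"tz":-4,"rx":0,"ry":0,"rz":0,"grip":0},
])

```text
time: 27.0
eef_pos: [641.6, -143.1, 100.8]
tcp_rot: [1.676, 1.571, 1.66]
force: [0.7, -0.3, 0.6]
width: -0.1
```

drive_tool([
  {"tx":0,"ty":0,"tz":-1.5,"rx":0,"ry":0,"rz":0,"grip":0},
  {"tx":0,"ty":0,"tz":-3,"rx":0,"ry":0,"rz":0,"grip":0},
])

```text
time: 27.2
eef_pos: [641.6, -143.1, 97.9]
tcp_rot: [1.652, 1.571, 1.636]
force: [0.9, 0.5, -0.3]
width: 0.2
```

drive_tool([
  {"tx":0,"ty":0,"tz":-1,"rx":0,"ry":0,"rz":0,"grip":0},
  {"tx":0,"ty":0,"tz":-2,"rx":0,"ry":0,"rz":0,"grip":0},
])

```text
time: 27.4
eef_pos: [641.5, -143.1, 96.8]
tcp_rot: [-1.824, 1.57, -1.84]
force: [-3.7, -0.0, 5.7]
width: 0.0
```

That's contact, 5.7 N. I press on.

drive_tool([
  {"tx":0,"ty":0,"tz":-2,"rx":0,"ry":0,"rz":0,"grip":0},
  {"tx":0,"ty":0,"tz":-4,"rx":0,"ry":0,"rz":0,"grip":0},
])

```text
time: 27.6
eef_pos: [641.8, -143.1, 93.0]
tcp_rot: [-0.732, 1.57, -0.748]
force: [-8.1, -0.4, 19.7]
width: -0.1
```

drive_tool([
  {"tx":0,"ty":0,"tz":-1.5,"rx":0,"ry":0,"rz":0,"grip":0},
  {"tx":0,"ty":0,"tz":-2.5,"rx":0,"ry":0,"rz":0,"grip":0},
])

```text
time: 27.8
eef_pos: [641.9, -143.0, 92.7]
tcp_rot: [-1.216, 1.569, -1.232]
force: [-12.7, -2.0, 27.1]
width: -0.2
```

It bottomed out after about 5 mm (27 N). I lift and touch again lightly at 94.5. If the rocker had sprung back there would be contact from 97.

drive_tool([
  {"tx":0,"ty":0,"tz":6,"rx":0,"ry":0,"rz":0,"grip":0},
  {"tx":0,"ty":0,"tz":14,"rx":0,"ry":0,"rz":0,"grip":0},
  {"tx":0,"ty":0,"tz":14,"rx":0,"ry":0,"rz":0,"grip":0},
  {"tx":0,"ty":0,"tz":8,"rx":0,"ry":0,"rz":0,"grip":0},
  {"tx":0,"ty":0,"tz":4.5,"rx":0,"ry":0,"rz":0,"grip":0},
  {"tx":0,"ty":0,"tz":4.5,"rx":0,"ry":0,"rz":0,"grip":0},
])

```text
time: 28.4
eef_pos: [641.2, -143.3, 93.5]
tcp_rot: [-2.99, 1.57, -3.006]
force: [-0.4, -0.9, 3.9]
width: -0.2
```

drive_tool([
  {"tx":0,"ty":0,"tz":-1,"rx":0,"ry":0,"rz":0,"grip":0},
  {"tx":0,"ty":0,"tz":-1,"rx":0,"ry":0,"rz":0,"grip":0},
])

```text
time: 28.6
eef_pos: [641.4, -143.3, 93.3]
tcp_rot: [-2.487, 1.57, -2.503]
force: [-2.7, -0.9, 8.1]
width: -0.1
```

Contact now starts at 93.5, against about 97 before, so the rocker stayed on. I retreat and run a numeric image check.

drive_tool([
  {"tx":0,"ty":0,"tz":10,"rx":0,"ry":0,"rz":0,"grip":0},
  {"tx":0,"ty":0,"tz":50,"rx":0,"ry":0,"rz":0,"grip":0},
  {"tx":0,"ty":0,"tz":100,"rx":0,"ry":0,"rz":0,"grip":0},
  {"tx":-20,"ty":-40,"tz":125,"rx":0,"ry":0,"rz":0,"grip":0},
  {"tx":-60,"ty":-65,"tz":125,"rx":0,"ry":0,"rz":0,"grip":0},
  {"tx":-100,"ty":-95,"tz":125,"rx":0,"ry":0,"rz":0,"grip":0},
  {"tx":-130,"ty":-130,"tz":125,"rx":0,"ry":0,"rz":0,"grip":0},
  {"tx":-160,"ty":-170,"tz":125,"rx":0,"ry":0,"rz":0,"grip":0},
  {"tx":-180,"ty":-210,"tz":125,"rx":0,"ry":0,"rz":0,"grip":0},
  {"tx":-180,"ty":-210,"tz":125,"rx":0,"ry":0,"rz":0,"grip":0},
])

```text
time: 29.6
eef_pos: [456.9, -360.9, 216.7]
tcp_rot: [-2.608, 1.567, -2.635]
force: [-0.6, 0.1, -0.6]
width: 0.4
```

```bash
python3 - <<'E'
from h import *
snap('top','tE.png'); snap('side','sE.png'); st()
a=cv2.imread('pics/top0.png',0).astype(np.float32);b=cv2.imread('pics/tE.png',0).astype(np.float32)
def sh(n,x0,x1,y0,y1): print(n,'mean|d|',round(float(np.abs(a-b)[y0:y1,x0:x1].mean()),1),'shift',np.round(cv2.phaseCorrelate(a[y0:y1,x0:x1],b[y0:y1,x0:x1])[0],2))
for n,r in dict(bottle=(235,263,140,176),cup=(265,289,150,176),jar=(294,310,160,180),can=(438,468,172,202),tape=(428,458,206,230),scraper=(214,272,258,292),longmid=(203,232,182,232),red=(332,364,232,256),orange=(168,194,215,248),card=(258,304,192,252)).items(): sh(n,*r)
print('big switch rows off/on'); 
for i in (a,b): print(np.round(i[144:163,338:349].mean(1)).astype(int))
print('small'); 
for i in (a,b): print(np.round(i[144:157,362:368].mean(1)).astype(int))
c=cv2.imread('pics/side0.png',0);d=cv2.imread('pics/sE.png',0)
print('side big/small change', np.abs(c.astype(int)-d)[142:168,296:318].mean())
E
```

```text
t 29.7 p [ 460.8 -354.2  217.7] w -0.1 F [-0.2  0.9  0.9] 
x [-0.     0.001 -1.   ] y [0.019 1.    0.001] q [ 1.36  0.53 -1.12  1.7   0.5   1.23  1.67]
bottle mean|d| 2.9 shift [ 0.06 -0.09]
cup mean|d| 2.9 shift [-0.15  0.37]
jar mean|d| 3.1 shift [-0.29  0.08]
can mean|d| 41.3 shift [ 6.82 -0.79]
tape mean|d| 28.9 shift [-0.31  0.3 ]
scraper mean|d| 2.9 shift [ 0.07 -0.02]
longmid mean|d| 2.9 shift [-0.1  -0.09]
red mean|d| 2.8 shift [0.22 0.09]
orange mean|d| 2.9 shift [ 0.47 -0.07]
card mean|d| 3.0 shift [-0.16  0.07]
big switch rows off/on
[108  83  65  61  61  59  57  57  53  55  53  55  56  57  56  52  71 100
 113]
[109  84  58  51  50  50  48  49  50  52  58  61  63  62  59  62  77 103
 116]
small
[110  92  65  56  54  55  52  54  55  52  57  83 105]
[113  92  68  57  58  56  55  54  55  54  58  85 108]
side big/small change 2.993006993006993
```

The near and far half brightness flipped on the large rocker and the small switch is unchanged. Everything in clear view is unmoved; the can and tape measure are under the arm or its shadow and were never approached. I hand in.

```bash
python3 -c "
from h import *
print(robot.close_job())"
```

```text
the job is handed in; nothing more can be done
None
```

I did the whole job in the order asked and handed it in at about 29.7 s. I took the short panel (rightmost slot) out of the rack and laid it flat on the card. I then picked it up flat, set it flat in the drawer, pushed the drawer shut and pressed the near half of the large rocker.

**Last checks**
- **Panel:** the wrist picture showed it lying flat on the drawer bed before the drawer was closed.
- **Drawer:** two pushes in different gripper orientations ended in a firm stop, up to 24 N. The lip measured about 576 mm in x, and I had predicted 577 mm for shut.
- **Lamp switch:** a light second touch met the near half about 3.5 mm lower than before, and the image brightness of its two halves had swapped, so it is on.
- **Small switch and other things:** the small switch looked unchanged. The other panels, scraper, bottle, cup, jar, card and the red and orange look-alikes showed no real shift.

**What failed or disagreed**
- **Finger length:** the real finger ends lie about 40 mm behind the reported TCP, not at it. The first two closings in the rack therefore shut above the panel without touching it, and I corrected for this afterwards.
- **Drawer push:** it also showed an unexpected upward force, up to about 20 N. It came back with the gripper turned, so I took it to be friction at the lip.
- **Can and tape measure:** I could not check them in the last image because the arm or its shadow covered them. The tool never went near them.

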